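# Seat a tapered centring plug in a floating taper sleeve

### The job

Take the tapered plug with the blue knob out of its holder and nest it in the brass taper sleeve on the fixture, letting the two centre each other until the plug's flange lies flush on the rim. Press it straight down until the sleeve bottoms on its stop, keep bearing on it with about 18 N (never more than 28 N) for half a second, then let go and leave the plug seated upright. Leave the black-knobbed pin, the bracket and the jar alone.

Things in the scene. Friction and masses are not known exactly. Their poses are not given: they have to be found in the camera images.
- plug: Loose steel centring plug, about 0.25 kg, 82 mm tall, round about its z axis (up). From its origin, the centre of the flat foot, up: a cone from 26 mm diameter at the foot to 48 mm at 36 mm up; a flange 56 mm in diameter from 36 to 42 mm; a blue cylindrical grip knob 30 mm in diameter from 42 to 82 mm. It starts standing upright in plug_holder.
- plug_holder: Fixed grey plate 64 x 64 x 6 mm with a black ring on it, 46 mm outside and 38 mm inside diameter, top 20 mm above the table. Origin: centre of its underside, z up. The plug's foot stands on the plate inside the ring. It may be in either of two places, swapped with the pin's holder.
- nest: Fixed fixture, base 110 x 110 x 12 mm; origin: centre of its underside, on the table, z up. On it stand a dark block, a jacked riser plate, two cross-sliding plates and the brass taper sleeve: an upright open funnel 40 mm tall, bore 50 mm in diameter at the rim narrowing to 25 mm below, wall 6 mm, to the plug's taper. The sleeve's own position is not measured (see nest_nominal).
- nest_nominal (a point): Point fixed to the nest's base on its z axis, 104 mm up. The raised sleeve's rim centre is really 0 to 24 mm higher (riser, differs each time) and up to 5 mm off in each of the nest's x and y. The cross slides yield sideways to about 1 N, run 8 mm each way and stay put, so the cone drags the sleeve into line. Seated, the plug's flange lies flat on the rim, its foot 36 mm below the rim.
- sleeve (a joint): How far the brass sleeve has been pushed down in its stiff slide, in m: 0 fully up, 0.008 bottomed on its hard stop. It starts between 0 and 0.003, resists with about 8 N of friction (the weights of sleeve and plug, 1 N and 2 to 3 N, help to overcome it), has no spring and stays where it is left.
- pin: Bystander, to be left alone: loose straight dark steel pin with a black knob of the same size, same height as the plug, no taper (28 mm shank, 44 mm flange), standing in a holder like the plug's. Origin at the centre of its foot.
- bracket: Bystander, to be left alone: loose L-shaped blue-painted sensor bracket, 34 x 60 mm, 40 mm tall. Origin at the centre of its underside.
- jar: Bystander, to be left alone: loose yellow grease jar with a white cap, 56 mm in diameter, 70 mm tall. Origin at the centre of its underside.
There are look-alikes about, which are no part of the job. Leave any pink look-alike of the plug_holder alone.

How it is judged:
By the outcome, as a careful person would: the job done as asked, in the order asked, and still so for the second after the job is handed in, with the robot touching nothing.
It also fails if it takes over 58 s, if anything falls off the work surface, if the arm or the gripper's body presses on something with over 40 N, if the wrist force passes 120 N, or if a joint passes its speed limit or range.

### The arm

A 7-joint arm with a two-finger parallel gripper is mounted at the origin on the work surface. World frame = base frame: x ahead of the robot, y to its left, z up, the work surface at z = 0. Lengths are in m, angles in rad, forces in N, time in s.
With the tool pointing down it reaches from about 0.425 to 0.925 m from the base axis. Payload 6.8 kg.
Tool frame: the origin (TCP) lies at the very end of the fingers, on their centre line; the grasp point (between the pads) lies 19 mm behind it; x points along the fingers, y is the direction in which the jaws open and shut, and the axes are right-handed (so a half turn about x gives the same grasp; the last joint's range is limited). The gripper opens to 88 mm and grips with 3 to 60 N. Pads are 20 mm wide; open, the fingers measure 115 mm over their backs; the gripper's body (75 mm by 178 mm) begins 61 mm behind the grasp point.
Start: joints at [-1.221, 0.477, 0.022, 1.555, -0.011, 1.109, -0.083], TCP at [0.298, 0.606, 0.223] pointing down, gripper open.
Joint ranges: [-2.96, 2.96], [-0.34, 2.1], [-1.41, 1.46], [0.24, 2.44], [-1.37, 4.51], [0.17, 1.92], [-2.96, 2.96]. Speed limits (rad/s): [2.39, 2.39, 3.14, 3.14, 3.14, 3.14, 3.14].

### API

Orientations are given as a unit quaternion [w, x, y, z].
In Python, from bench import * gives the robot as it stands.
- The arm moves only by the tool arm_command, never from a script. Its arguments are lists of equal length, an entry for each row: "grip": the opening, from 0 (shut) to 1 (fully open); "translation": the shift along the world's x, y, z in mm, a list of three; "turn": the turn about the world's z in degrees. In form: {"grip": [grip, ...], "translation": [[x, y, z], ...], "turn": [turn, ...]}. A call has 1 to 20 rows; each row is the pose to reach, as a shift and turn from the pose commanded when the call began; what a row does not reach only later rows make up. A row lasts 1/10 s, in which the tool goes at most 50 mm and 8.59 degrees, less where a joint would pass 70% of its speed; a pose out of reach is approached as far as the arm can. A call with a gripper value outside its range is refused whole. The fingers move at their own pace and stop on an object; the grip force is fixed at half the most. Time passes only in rows, so rows that repeat a pose let the fingers close. It gives the time, the measured TCP pose, the force and the opening at its end, in the units of the state.
- read_state(): the state, without advancing time (a new reading comes with each control period).
- camera(name): name is "scene" or "top" or "wrist"; returns a dict with "img" (400x640x3 uint8, red, green, blue), "z_map" (400x640 float32, m along the optical axis (not along the pixel's ray), 0 where there is no reading), "mtx" (3x3 intrinsics, pixels), "k1" (the pictures are not rectified: a ray, as slopes to the right and down, at radius r is drawn at 1 + k1 r^2 times it, then the intrinsics apply), "world_from_camera" (4x4, takes a point from camera to world coordinates); the wrist camera has in their place "hand_eye" (4x4, takes a point from camera to tool coordinates, whose origin is the TCP and whose axes are the tool frame's). Camera axes: x right, y down, z forward; pixel columns grow to the right and rows downward; lengths in m; the calibration is good to about 2 mm. A picture is of the moment at which its call begins: read the wrist's pose just before it.
- job_done(): hands the job in, once; it reports no verdict.
The state is a dict: "t": time; "q": joint angles; "joint_velocities": joint speeds; "joint_efforts": joint torques, N m; "tool_pos": TCP position; "orientation": TCP orientation; "ft_force": force on the tool from outside, world axes, zero at the start; "ft_torque": the same for the moment, N m; "gripper_width": opening from 0.0 (shut) to 1.0 (fully open).
Only numpy, scipy, OpenCV 4.12 (cv2) and the standard library are available. Lean on these libraries where they do the work, as an engineer would, in place of code of your own. Each camera call takes 0.05 s, during which the arm holds its last target.

## Working session

There is one attempt and no reset: what is moved stays moved. The work goes in short steps, Python scripts to look and compute and a tool call to move; the robot and the scene stay as the last step left them, time stands still between calls to the robot, and variables do not carry over. Pictures are saved under pics/ and viewed, and the job is handed in when it is done.

Besides the shell and the picture viewer there is one more tool, called after ">>>" as a command line: name --pt "numbers of a row" for each row, then --argument value for the rest. arm_command: Moves the arm, as the interface text tells. Its arguments: {"type":"object","properties":{"grip":{"type":"array"},"translation":{"type":"array"},"turn":{"type":"array"}},"required":["grip","translation","turn"]}

```bash
ls; mkdir -p pics; cat > h.py <<'E'
from bench import *
import numpy as np, cv2
def snap(n,f):
    c=camera(n); cv2.imwrite('pics/'+f,c['img'][:,:,::-1]); np.savez('pics/'+f[:-4]+'.npz',**{k:v for k,v in c.items()}); return c
def und(c,u,v):
    K=c['mtx']; d=np.array([(u-K[0,2])/K[0,0],(v-K[1,2])/K[1,1]]); x=d.copy()
    for _ in range(20): x=d/(1+float(c['k1'])*(x@x))
    return x
def ray(c,u,v,T=None):
    T=c['world_from_camera'] if T is None else T
    x=und(c,u,v); return T[:3,3],T[:3,:3]@np.array([x[0],x[1],1.])
def onplane(c,u,v,z,T=None):
    o,d=ray(c,u,v,T); return o+d*(z-o[2])/d[2]
def depthpt(c,u,v,T=None):
    o,d=ray(c,u,v,T); return o+d*float(c['z_map'][int(v),int(u)])
E
python3 - <<'E'
from h import *
print(read_state())
for n in ('scene','top'):
    c=snap(n,n+'1.png'); print(n,c['mtx'],c['k1'],c['world_from_camera'])
E
```

```text
pics
{'t': 0.0, 'q': array([-1.22104027,  0.47780992,  0.02235199,  1.55642508, -0.01147717,
        1.10930527, -0.08308181]), 'joint_velocities': array([-8.30473168e-04,  1.30246156e-04,  1.00064519e-03, -7.50755576e-04,
       -1.24331205e-03,  2.87190265e-04,  2.95599074e-05]), 'joint_efforts': array([ 1.13269591e-03, -5.82845128e+01,  1.53471328e+00, -2.72611785e+01,
       -5.44656871e-02,  1.69471256e-02,  1.72032314e-04]), 'tool_pos': array([0.29813067, 0.604929  , 0.22168653]), 'orientation': array([ 0.68857156,  0.1598158 ,  0.68875123, -0.1610896 ]), 'ft_force': array([ 0.18237451, -0.84792638, -0.70448767]), 'ft_torque': array([ 0.01133428, -0.01590241,  0.02677759]), 'gripper_width': 1.0009960463803271}
scene [[383.23322039   0.         325.5355962 ]
 [  0.         383.23322039 208.49808335]
 [  0.           0.           1.        ]] -0.008449066834825393 [[ 0.48540075  0.67372029 -0.55721368  0.94370332]
 [ 0.87419455 -0.38350795  0.29783476 -0.2644609 ]
 [-0.01303856 -0.63168238 -0.77511765  0.68705517]
 [ 0.          0.          0.          1.        ]]
top [[394.26047684   0.         323.19533644]
 [  0.         394.26047684 196.16145748]
 [  0.           0.           1.        ]] 0.01514996642954305 [[ 0.02935455 -0.99599738  0.08442464  0.44991925]
 [-0.99936906 -0.02755429  0.0224109  -0.04931069]
 [-0.01999494 -0.08502924 -0.99617781  1.0567925 ]
 [ 0.          0.          0.          1.        ]]
```

View pics/scene1.png

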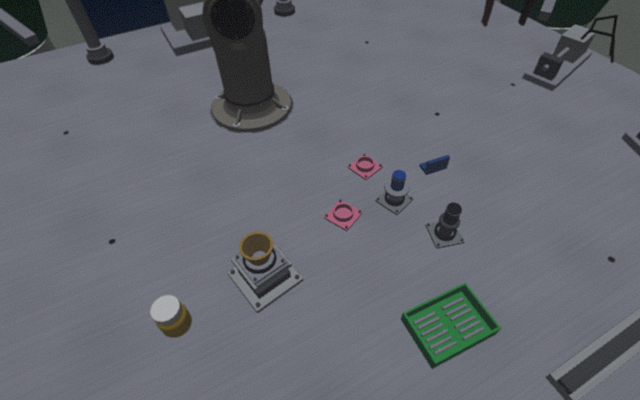

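View pics/top1.png

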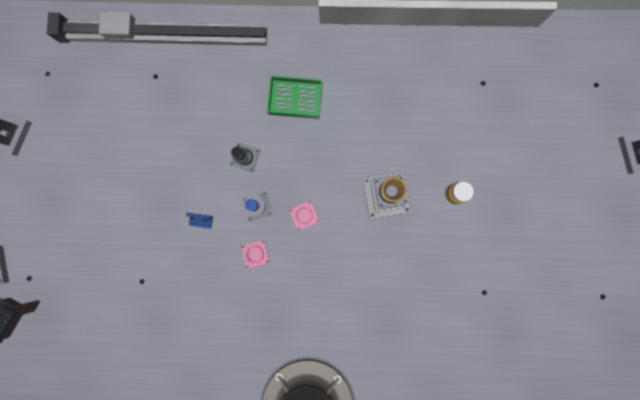

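The scene view shows the plug's blue knob at about (398,180) and the brass sleeve rim at about (257,245). In the top view the knob is at (251,205), the sleeve at (393,190) and the pin at (240,155). The pink look-alike holders are at (304,215) and (256,254).

```bash
cat > m.py <<'E'
from h import *
def L(f): return dict(np.load('pics/'+f))
def blob(mask,near):
    n,l,s,ce=cv2.connectedComponentsWithStats(mask.astype(np.uint8))
    g=[i for i in range(1,n) if s[i,4]>25]; i=min(g,key=lambda i:np.hypot(*(ce[i]-near)))
    return l==i,s[i],ce[i]
def two(c1,p1,c2,p2):
    o1,d1=ray(c1,*p1);o2,d2=ray(c2,*p2)
    d1=d1/np.linalg.norm(d1);d2=d2/np.linalg.norm(d2)
    t=np.linalg.lstsq(np.c_[d1,-d2],o2-o1,rcond=None)[0]
    a=o1+t[0]*d1;b=o2+t[1]*d2; return (a+b)/2,np.linalg.norm(a-b)
E
python3 - <<'E'
from m import *
S=L('scene1.png'.replace('png','npz'));T=L('top1.npz')
for c,nm,kn,sl in((S,'scene',(398,180),(257,245)),(T,'top',(251,205),(393,190))):
    hsv=cv2.cvtColor(c['img'],cv2.COLOR_RGB2HSV)
    b,s,ce=blob((hsv[...,0]>105)&(hsv[...,0]<130)&(hsv[...,1]>130)&(hsv[...,2]>60),kn)
    print(nm,'knob',s,ce)
    # depth points of blue
    vs,us=np.nonzero(b); P=np.array([depthpt(c,u,v) for u,v in zip(us,vs) if c['z_map'][v,u]>0])
    top=P[P[:,2]>np.percentile(P[:,2],95)-.004]
    print(' n',len(P),'zmax',np.percentile(P[:,2],[50,90,98]),'top mean',top.mean(0),top.min(0),top.max(0))
    b,s,ce=blob((hsv[...,0]>8)&(hsv[...,0]<25)&(hsv[...,1]>110)&(hsv[...,2]>40),sl)
    print(nm,'sleeve',s,ce)
    vs,us=np.nonzero(cv2.dilate(b.astype(np.uint8),np.ones((3,3)))); P=np.array([depthpt(c,u,v) for u,v in zip(us,vs) if c['z_map'][v,u]>0])
    zt=np.percentile(P[:,2],[50,75,90,95,98]);print(zt)
    top=P[(P[:,2]>zt[3]-.006)]
    print(' rim',top.mean(0),top.min(0),top.max(0),(top.min(0)+top.max(0))/2)
    for n,(cx,cy) in (('k',kn),('s',sl)):
        r=c['img'][cy-45:cy+45,cx-60:cx+60,::-1]; cv2.imwrite(f'pics/{nm}_{n}.png',cv2.resize(r,None,fx=6,fy=6,interpolation=cv2.INTER_CUBIC))
E
python3 -c "
import cv2,numpy as np
a=[cv2.imread('pics/%s.png'%n) for n in('scene_k','scene_s','top_k','top_s')]
o=np.vstack([np.hstack(a[:2]),np.hstack(a[2:])]);cv2.imwrite('pics/crops.png',cv2.resize(o,(800,600)))"
```

```text
scene knob [393 170  13  10  88] [398.81818182 174.52272727]
 n 88 zmax [0.0888271  0.09026267 0.09066572] top mean [0.50908754 0.14935025 0.08889857] [0.49514935 0.13562788 0.08641157] [0.52158508 0.16254816 0.09119081]
scene sleeve [240 232  33  28 234] [255.82905983 245.99145299]
[0.12369001 0.12524021 0.12609513 0.12657732 0.12703604]
 rim [ 0.55014846 -0.19606836  0.12457479] [ 0.52034695 -0.22577213  0.12069564] [ 0.58100694 -0.16558637  0.12869694] [ 0.55067694 -0.19567925  0.12469629]
top knob [246 200  10  10  82] [250.37804878 204.3902439 ]
 n 80 zmax [0.08978893 0.09198683 0.09295699] top mean [0.5064934  0.15121027 0.09034571] [0.49505676 0.13914396 0.08837438] [0.51743872 0.16262657 0.09469452]
top sleeve [382 178  24  24 253] [394.64426877 187.59683794]
[0.12012978 0.12514737 0.12673111 0.1276201  0.12809414]
 rim [ 0.54957732 -0.1959857   0.12543834] [ 0.51944352 -0.22381233  0.12170168] [ 0.5793394  -0.16687837  0.13097389] [ 0.54939146 -0.19534535  0.12633779]
```

View pics/crops.png

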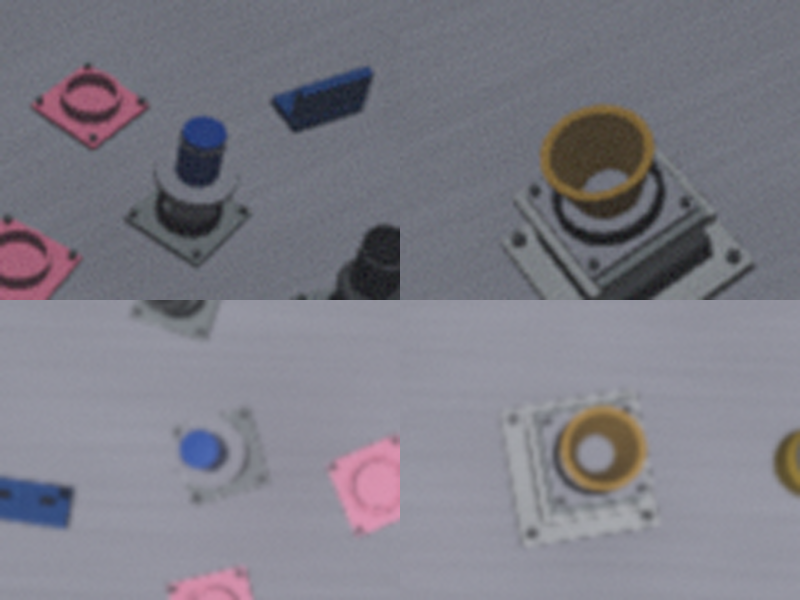

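The crops confirm both objects. Depth puts the knob top at (0.508, 0.150, 0.089), against 0.088 expected, and the rim at (0.550, -0.196, 0.125) with a 60 mm outside diameter, within the 104–128 mm range. Next I'll check the jaw direction.

```bash
python3 - <<'E'
from m import *
from scipy.spatial.transform import Rotation as R
s=read_state(); q=s['orientation']; M=R.from_quat(q[[1,2,3,0]]).as_matrix(); print(M.round(3), np.degrees(np.arctan2(M[1,1],M[0,1])))
c=L('top1.npz')
for n,p in (('pin',(240,153)),('bracket',(200,220)),('pink',(304,215)),('jar',(461,192)),('holder',(257,207))):
    print(n,onplane(c,*p,dict(pin=.088,bracket=.03,pink=.01,jar=.07,holder=.006)[n]).round(3))
E
```

```text
[[-0.001  0.442  0.897]
 [-0.001  0.897 -0.442]
 [-1.    -0.002  0.   ]] 63.77337882068726
pin [0.634 0.183 0.088]
bracket [0.466 0.294 0.03 ]
pink [0.487 0.024 0.01 ]
jar [ 0.553 -0.37   0.07 ]
holder [0.505 0.151 0.006]
```

>>> arm_command --grip '[1, 1, 1, 1, 1, 1, 1, 1, 1, 1, 1, 1, 1, 1, 1]' --pt "10 -20 0" --pt "25 -55 0" --pt "45 -97 0" --pt "65 -140 0" --pt "85 -183 0" --pt "105 -226 0" --pt "125 -270 0" --pt "145 -313 0" --pt "165 -356 -10" --pt "185 -400 -20" --pt "200 -433 -30" --pt "207 -449 -35" --pt "210 -456 -38" --pt "210 -456 -38" --pt "210 -456 -38" --turn '[0, 0, 0, 0, 0, 0, 0, 0, 0, 0, 0, 0, 0, 0, 0]'

```text
t: 1.6
tool_pos: [0.5079, 0.1509, 0.1847]
orientation: [0.689, 0.16, 0.689, -0.16]
ft_force: [0.3, 0.6, 0.3]
gripper_width: 1.004
```

```bash
python3 - <<'E'
from h import *
s=read_state();print(s['t'],s['tool_pos'],s['orientation'],s['q'].round(3),s['ft_force'])
c=snap('wrist','w1.png');np.savez('pics/w1s.npz',p=s['tool_pos'],q=s['orientation']);print(c['hand_eye'],c['mtx'],c['k1'])
E
```

```text
1.6 [0.50794122 0.15094062 0.18471596] [ 0.68866725  0.16007619  0.68891905 -0.15969838] [-0.578  0.283  0.207  1.953 -0.073  0.913  0.78 ] [0.25267484 0.63653034 0.277177  ]
[[ 9.85191585e-04 -2.41915193e-01  9.70296897e-01 -1.62386636e-01]
 [ 9.99999394e-01 -2.37980560e-04 -1.07468354e-03  1.13773125e-03]
 [ 4.90894074e-04  9.70297368e-01  2.41914812e-01 -6.49288110e-02]
 [ 0.00000000e+00  0.00000000e+00  0.00000000e+00  1.00000000e+00]] [[307.05783537   0.         319.99318922]
 [  0.         307.05783537 198.58505248]
 [  0.           0.           1.        ]] -0.01762724641730599
```

View pics/w1.png

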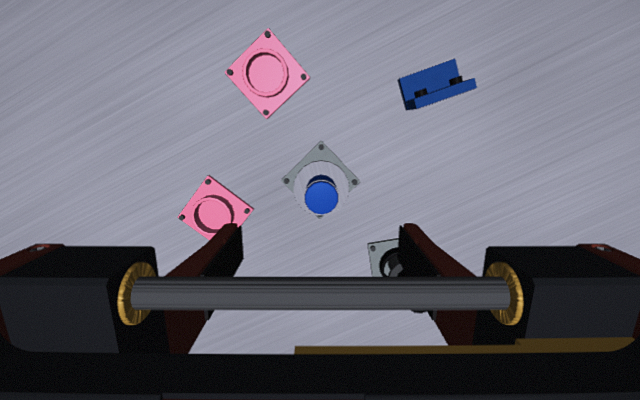

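The wrist view shows the blue knob at about (321,196), centred between the fingers, with the pin's holder behind the right finger at about (390,260).

```bash
cat >> m.py <<'E'
from scipy.spatial.transform import Rotation as R
def wT(c,p,q):
    T=np.eye(4);T[:3,:3]=R.from_quat(np.array(q)[[1,2,3,0]]).as_matrix();T[:3,3]=p;return T@c['hand_eye']
E
python3 - <<'E'
from m import *
c=L('w1.npz');s=L('w1s.npz');T=wT(c,s['p'],s['q'])
hsv=cv2.cvtColor(c['img'],cv2.COLOR_RGB2HSV)
m=(hsv[...,0]>100)&(hsv[...,0]<130)&(hsv[...,1]>130)&(hsv[...,2]>130)
b,st,ce=blob(m,(321,196));print(st,ce)
cn=max(cv2.findContours(b.astype(np.uint8),cv2.RETR_EXTERNAL,cv2.CHAIN_APPROX_NONE)[0],key=len)[:,0,:]
P=np.array([onplane(c,u,v,.088,T) for u,v in cn]);print('plane fit',cv2.minEnclosingCircle(P[:,:2].astype(np.float32)),onplane(c,*ce,.088,T))
vs,us=np.nonzero(b);P=np.array([depthpt(c,u,v,T) for u,v in zip(us,vs) if c['z_map'][v,u]>0]);print('depth',np.median(P,0),np.mean(P,0))
E
```

```text
[305 182  33  32 822] [320.95255474 197.70559611]
plane fit ((0.5079046487808228, 0.1528782844543457), 0.014460176229476929) [0.50765933 0.15300312 0.088     ]
depth [0.50749588 0.1529863  0.08836674] [0.50760938 0.15302902 0.08834005]
```

>>> arm_command --grip '[1, 1, 1, 1, 1, 1, 0, 0, 0, 0, 0, 0]' --pt "0 1 -25" --pt "0 1 -60" --pt "0 1 -95" --pt "0 1 -120" --pt "0 1 -132" --pt "0 1 -132" --pt "0 1 -132" --pt "0 1 -132" --pt "0 1 -132" --pt "0 1 -132" --pt "0 1 -132" --pt "0 1 -132" --turn '[0, 0, 0, 0, 0, 0, 0, 0, 0, 0, 0, 0]'

```text
t: 2.85
tool_pos: [0.5084, 0.1505, 0.0529]
orientation: [0.689, 0.161, 0.689, -0.16]
ft_force: [-0.4, -1.2, 0.2]
gripper_width: 0.493
```

```bash
python3 - <<'E'
from h import *
s=read_state();print(s['t'],s['tool_pos'],s['ft_force'],s['gripper_width'])
c=snap('wrist','w2.png')
E
```

```text
2.85 [0.50842344 0.15052972 0.05287211] [-0.42668171 -1.19963397  0.17481753] 0.49278604467195686
```

View pics/w2.png

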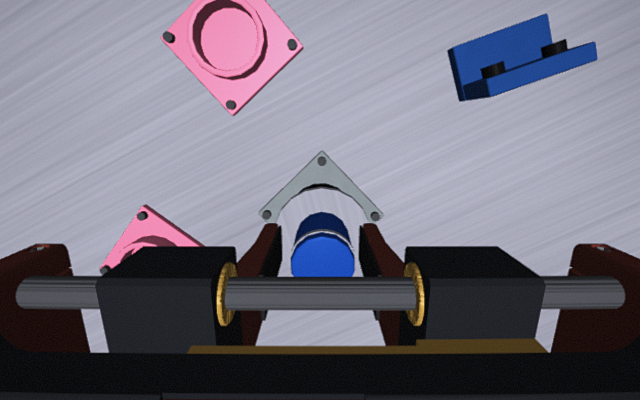

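The fingers are still closing (43 mm open), with the knob at (322,258) centred between them.

>>> arm_command --grip '[0, 0, 0, 0, 0, 0, 0, 0]' --pt "0 0 0" --pt "0 0 0" --pt "0 0 0" --pt "0 0 0" --pt "0 0 0" --pt "0 0 0" --pt "0 0 0" --pt "0 0 0" --turn '[0, 0, 0, 0, 0, 0, 0, 0]'

```text
t: 3.7
tool_pos: [0.5084, 0.1505, 0.0527]
orientation: [0.689, 0.16, 0.689, -0.16]
ft_force: [0.1, 0.1, -0.1]
gripper_width: 0.336
```

>>> arm_command --grip '[0, 0, 0, 0, 0, 0, 0, 0, 0]' --pt "0 0 5" --pt "0 0 15" --pt "0 0 35" --pt "0 0 65" --pt "0 0 100" --pt "0 0 135" --pt "0 0 155" --pt "0 0 160" --pt "0 0 160" --turn '[0, 0, 0, 0, 0, 0, 0, 0, 0]'

```text
t: 4.6
tool_pos: [0.5083, 0.1505, 0.2132]
orientation: [0.689, 0.161, 0.688, -0.16]
ft_force: [-0.9, 0.4, -3.0]
gripper_width: 0.339
```

```bash
python3 - <<'E'
from h import *
s=read_state();print(s['t'],s['tool_pos'],s['orientation'],s['ft_force'],s['ft_torque'],s['gripper_width'])
c=snap('wrist','w3.png')
c=snap('scene','s3.png')
r=c['img'][80:280,200:480,::-1];cv2.imwrite('pics/s3c.png',cv2.resize(r,(784,560),interpolation=cv2.INTER_CUBIC))
E
```

```text
4.6 [0.50833174 0.15049818 0.21321122] [ 0.68892993  0.16079237  0.68837803 -0.16017816] [-0.89442432  0.38522747 -3.03004958] [-0.02222482 -0.0120321   0.0128929 ] 0.33854309374197594
```

View pics/w3.png

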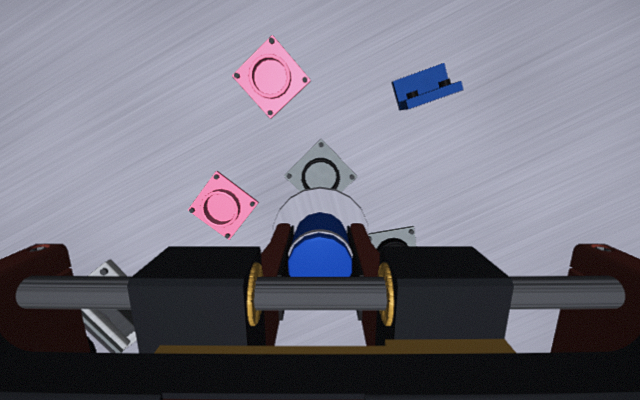

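View pics/s3c.png

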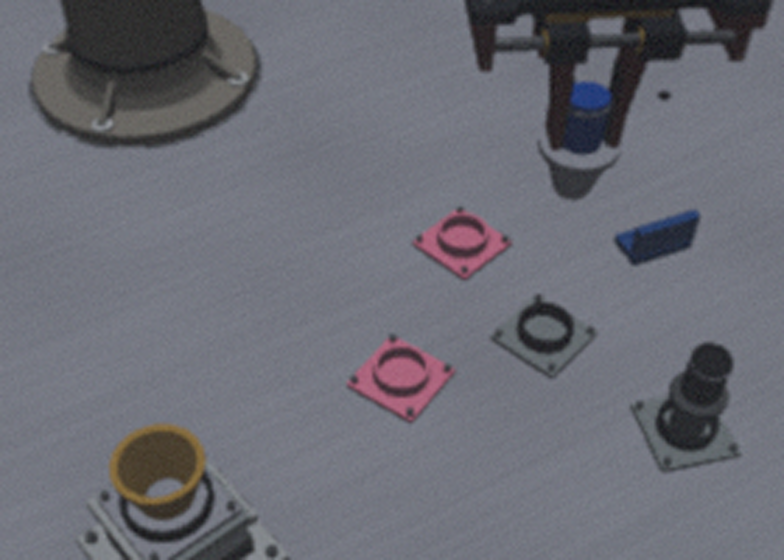

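The plug is held upright: its cone shows at about (575,175) in the crop, the holder at (545,335) is empty, and the force reads 3 N of weight. Next I carry it over the sleeve.

>>> arm_command --grip '[0, 0, 0, 0, 0, 0, 0, 0, 0, 0, 0, 0, 0, 0]' --pt "1 -10 0" --pt "5 -40 0" --pt "9 -75 0" --pt "14 -115 0" --pt "19 -155 0" --pt "24 -195 0" --pt "29 -235 0" --pt "33 -275 0" --pt "37 -310 0" --pt "40 -333 0" --pt "41 -343 0" --pt "42 -346 0" --pt "42 -346 0" --pt "42 -346 0" --turn '[0, 0, 0, 0, 0, 0, 0, 0, 0, 0, 0, 0, 0, 0]'

```text
t: 6.1
tool_pos: [0.5504, -0.1937, 0.2123]
orientation: [0.689, 0.16, 0.689, -0.159]
ft_force: [-0.2, 1.2, -2.0]
gripper_width: 0.342
```

```bash
python3 - <<'E'
from h import *
s=read_state();print(s['t'],s['tool_pos'],s['orientation'],s['ft_force'],s['ft_torque'],s['gripper_width'])
c=snap('top','t4.png');t=c['img'][110:270,290:490,::-1]
c=snap('scene','s4.png');r=c['img'][130:330,150:400,::-1]
cv2.imwrite('pics/c4.png',np.hstack([cv2.resize(t,(400,320),interpolation=2),cv2.resize(r,(400,320),interpolation=2)]))
E
```

```text
6.1 [ 0.55042021 -0.19373993  0.21233815] [ 0.68857074  0.15996108  0.68910573 -0.15942421] [-0.21177069  1.19034521 -2.01325636] [ 0.11313908  0.04613972 -0.03513781] 0.3415980135113442
```

View pics/c4.png

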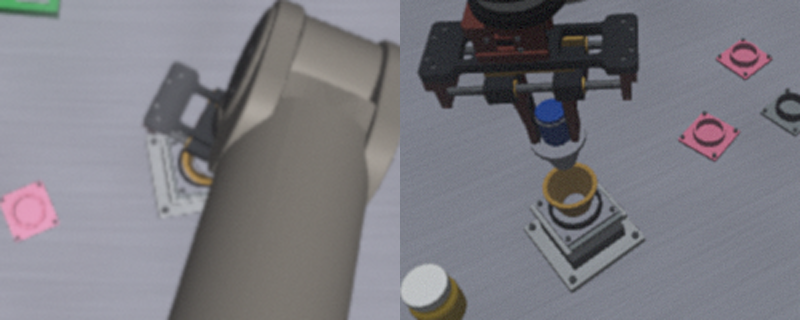

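The scene crop shows the plug's foot hanging just above the sleeve mouth (about (565,170) against the rim at (570,185)).

>>> arm_command --grip '[0, 0, 0, 0, 0, 0, 0, 0]' --pt "0 -1 -5" --pt "0 -2 -15" --pt "0 -2 -27" --pt "0 -2 -38" --pt "0 -2 -47" --pt "0 -2 -54" --pt "0 -2 -58" --pt "0 -2 -58" --turn '[0, 0, 0, 0, 0, 0, 0, 0]'

```text
t: 7.0
tool_pos: [0.5501, -0.1974, 0.1541]
orientation: [0.688, 0.16, 0.689, -0.161]
ft_force: [-0.4, -0.4, -2.4]
gripper_width: 0.335
```

```bash
python3 - <<'E'
from h import *
s=read_state();print(s['t'],s['tool_pos'],s['orientation'],s['ft_force'],s['ft_torque'],s['gripper_width'])
c=snap('scene','s5.png');r=c['img'][150:310,160:360,::-1]
cv2.imwrite('pics/c5.png',cv2.resize(r,(750,600),interpolation=2))
E
```

```text
7.0 [ 0.55005761 -0.19744928  0.15406571] [ 0.68832308  0.16045454  0.68898808 -0.16050267] [-0.39156054 -0.36720821 -2.4396878 ] [ 0.01676979 -0.01513946  0.02267607] 0.33499129572273106
```

View pics/c5.png

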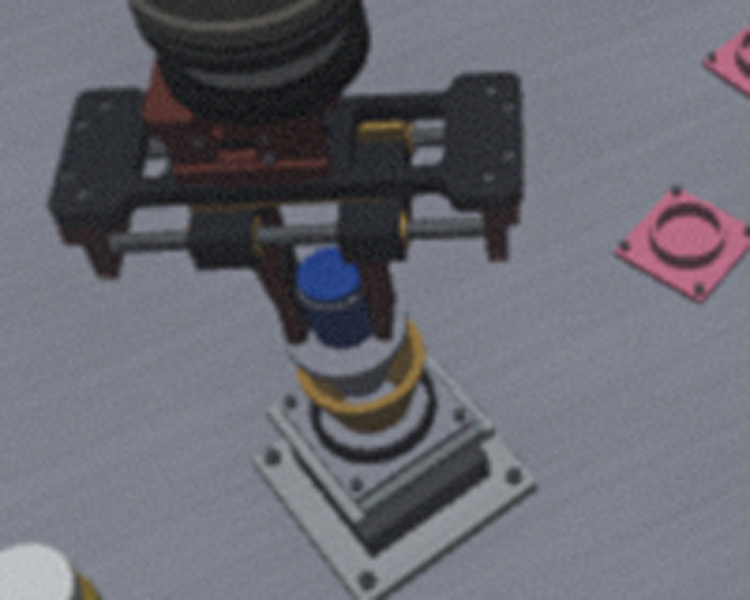

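In the crop the flange is centred at about x=348 and the rim at about x=361, so the plug sits 2–3 mm to the -y side. I'll shift it +y by 2 mm and go down.

>>> arm_command --grip '[0, 0, 0, 0, 0, 0]' --pt "0 1 0" --pt "0.5 2 -3" --pt "0.5 2 -6" --pt "0.5 2 -9" --pt "0.5 2 -12" --pt "0.5 2 -12" --turn '[0, 0, 0, 0, 0, 0]'

```text
t: 7.65
tool_pos: [0.5505, -0.1954, 0.1421]
orientation: [0.688, 0.16, 0.689, -0.16]
ft_force: [-0.2, 0.8, -2.7]
gripper_width: 0.342
```

```bash
python3 - <<'E'
from h import *
s=read_state();print(s['t'],s['tool_pos'],s['orientation'],s['ft_force'],s['ft_torque'],s['gripper_width'])
c=snap('scene','s6.png');r=c['img'][150:310,160:360,::-1]
cv2.imwrite('pics/c6.png',cv2.resize(r,(750,600),interpolation=2))
E
```

```text
7.65 [ 0.55048727 -0.19537044  0.14210157] [ 0.68832576  0.16044883  0.68899843 -0.16045245] [-0.2004591   0.81320696 -2.68839081] [-0.02142456 -0.03311907 -0.02457287] 0.3416503725130501
```

View pics/c6.png

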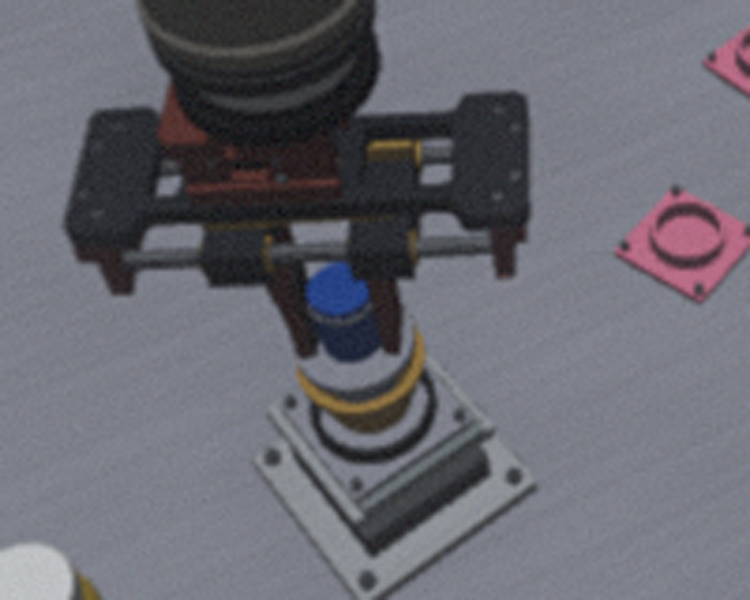

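The flange is now concentric over the rim (both about x=360) with a few mm to go. From here I go in small steps, watching the force.

>>> arm_command --grip '[0, 0, 0, 0]' --pt "0 0 -1" --pt "0 0 -2" --pt "0 0 -3" --pt "0 0 -3" --turn '[0, 0, 0, 0]'

```text
t: 8.1
tool_pos: [0.5507, -0.1955, 0.1395]
orientation: [0.689, 0.16, 0.689, -0.16]
ft_force: [0.0, 0.1, -2.1]
gripper_width: 0.338
```

>>> arm_command --grip '[0, 0, 0]' --pt "0 0 -1" --pt "0 0 -2" --pt "0 0 -2" --turn '[0, 0, 0]'

```text
t: 8.4
tool_pos: [0.5507, -0.1954, 0.1375]
orientation: [0.689, 0.16, 0.689, -0.16]
ft_force: [0.6, 0.0, -2.2]
gripper_width: 0.337
```

>>> arm_command --grip '[0, 0]' --pt "0 0 -1" --pt "0 0 -1" --turn '[0, 0]'

```text
t: 8.6
tool_pos: [0.5508, -0.1955, 0.1366]
orientation: [0.689, 0.16, 0.689, -0.16]
ft_force: [-0.5, 0.3, -1.5]
gripper_width: 0.336
```

>>> arm_command --grip '[0, 0]' --pt "0 0 -1" --pt "0 0 -1" --turn '[0, 0]'

```text
t: 8.8
tool_pos: [0.551, -0.1955, 0.1356]
orientation: [0.689, 0.16, 0.689, -0.16]
ft_force: [1.1, -0.0, -1.7]
gripper_width: 0.337
```

>>> arm_command --grip '[0, 0]' --pt "0 0 -1" --pt "0 0 -1" --turn '[0, 0]'

```text
t: 9.0
tool_pos: [0.5512, -0.1955, 0.135]
orientation: [0.689, 0.161, 0.688, -0.16]
ft_force: [2.0, -0.4, -0.3]
gripper_width: 0.337
```

>>> arm_command --grip '[0, 0]' --pt "0.5 0 -1" --pt "0.5 0 -1" --turn '[0, 0]'

```text
t: 9.2
tool_pos: [0.5517, -0.1956, 0.1341]
orientation: [0.689, 0.161, 0.688, -0.16]
ft_force: [-0.7, 1.1, 4.4]
gripper_width: 0.335
```

>>> arm_command --grip '[0, 0]' --pt "0 0 -1" --pt "0 0 -1" --turn '[0, 0]'

```text
t: 9.4
tool_pos: [0.5517, -0.1956, 0.1331]
orientation: [0.689, 0.16, 0.688, -0.16]
ft_force: [-0.4, 1.2, 4.1]
gripper_width: 0.334
```

```bash
python3 - <<'E'
from h import *
s=read_state();print(s['t'],s['tool_pos'],s['orientation'],s['ft_force'],s['ft_torque'],s['gripper_width'])
c=snap('scene','s7.png');r=c['img'][190:290,195:320,::-1]
cv2.imwrite('pics/c7.png',cv2.resize(r,(750,600),interpolation=2))
E
```

```text
9.4 [ 0.55168062 -0.19562429  0.13305189] [ 0.68895227  0.16046566  0.68836786 -0.16045316] [-0.44377936  1.21501468  4.05492641] [ 0.00510283  0.2162544  -0.03974104] 0.3342397967454889
```

View pics/c7.png

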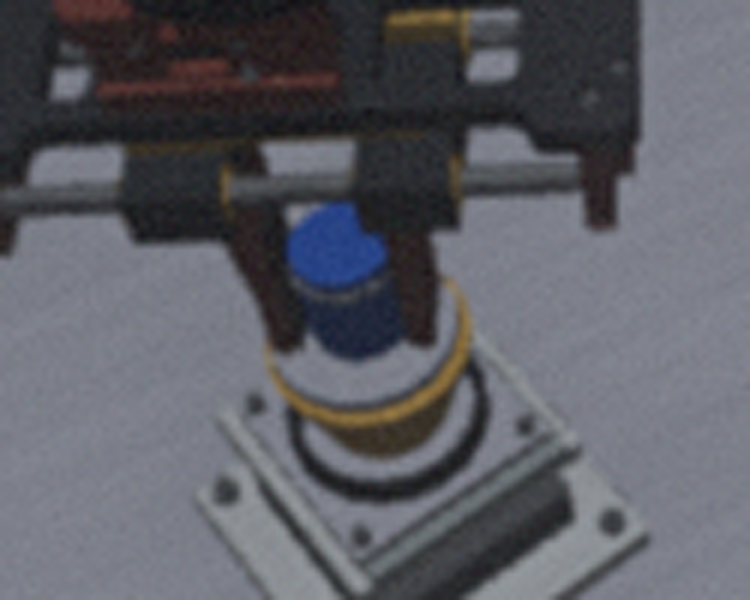

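The flange lies flush and concentric on the rim (ellipse at about (370,350)). The force holds steady at about 4 N, meaning the sleeve is sliding under its friction. I keep pressing.

>>> arm_command --grip '[0, 0, 0]' --pt "0 0 -1" --pt "0 0 -2" --pt "0 0 -2" --turn '[0, 0, 0]'

```text
t: 9.75
tool_pos: [0.5516, -0.1956, 0.1309]
orientation: [0.689, 0.16, 0.688, -0.16]
ft_force: [0.1, 0.6, 4.2]
gripper_width: 0.337
```

>>> arm_command --grip '[0, 0, 0]' --pt "0 0 -0.5" --pt "0 0 -1" --pt "0 0 -1" --turn '[0, 0, 0]'

```text
t: 10.05
tool_pos: [0.5516, -0.1956, 0.1298]
orientation: [0.689, 0.16, 0.688, -0.16]
ft_force: [-0.5, 0.2, 4.3]
gripper_width: 0.337
```

>>> arm_command --grip '[0, 0]' --pt "0 0 -0.5" --pt "0 0 -0.5" --turn '[0, 0]'

```text
t: 10.25
tool_pos: [0.5516, -0.1956, 0.1293]
orientation: [0.689, 0.16, 0.688, -0.16]
ft_force: [0.1, 0.7, 4.9]
gripper_width: 0.341
```

>>> arm_command --grip '[0, 0]' --pt "0 0 -0.5" --pt "0 0 -0.5" --turn '[0, 0]'

```text
t: 10.45
tool_pos: [0.5516, -0.1956, 0.1288]
orientation: [0.689, 0.16, 0.688, -0.16]
ft_force: [0.2, -0.7, 4.7]
gripper_width: 0.336
```

>>> arm_command --grip '[0, 0]' --pt "0 0 -0.5" --pt "0 0 -0.5" --turn '[0, 0]'

```text
t: 10.65
tool_pos: [0.5516, -0.1956, 0.1282]
orientation: [0.689, 0.16, 0.688, -0.16]
ft_force: [0.7, 0.2, 4.8]
gripper_width: 0.338
```

>>> arm_command --grip '[0, 0]' --pt "0 0 -0.5" --pt "0 0 -0.5" --turn '[0, 0]'

```text
t: 10.85
tool_pos: [0.5516, -0.1955, 0.1277]
orientation: [0.689, 0.16, 0.689, -0.16]
ft_force: [0.9, -0.1, 3.9]
gripper_width: 0.335
```

>>> arm_command --grip '[0, 0]' --pt "0 0 -0.5" --pt "0 0 -0.5" --turn '[0, 0]'

```text
t: 11.05
tool_pos: [0.5515, -0.1956, 0.1272]
orientation: [0.689, 0.16, 0.689, -0.16]
ft_force: [0.9, -0.0, 4.8]
gripper_width: 0.336
```

>>> arm_command --grip '[0, 0]' --pt "0 0 -0.5" --pt "0 0 -0.5" --turn '[0, 0]'

```text
t: 11.25
tool_pos: [0.5515, -0.1956, 0.1269]
orientation: [0.689, 0.16, 0.689, -0.16]
ft_force: [0.3, 0.1, 6.8]
gripper_width: 0.334
```

>>> arm_command --grip '[0, 0]' --pt "0 0 -0.4" --pt "0 0 -0.4" --turn '[0, 0]'

```text
t: 11.45
tool_pos: [0.5516, -0.1956, 0.1268]
orientation: [0.689, 0.161, 0.688, -0.16]
ft_force: [-1.0, 1.1, 9.5]
gripper_width: 0.338
```

The sleeve has bottomed: the TCP has stopped while the force climbs about 7 N per mm of command. I ramp on toward 17–18 N.

>>> arm_command --grip '[0, 0, 0]' --pt "0 0 -0.3" --pt "0 0 -0.6" --pt "0 0 -0.6" --turn '[0, 0, 0]'

```text
t: 11.75
tool_pos: [0.5518, -0.1958, 0.1267]
orientation: [0.689, 0.161, 0.688, -0.16]
ft_force: [0.3, 0.7, 11.9]
gripper_width: 0.335
```

>>> arm_command --grip '[0, 0, 0]' --pt "0 0 -0.4" --pt "0 0 -0.8" --pt "0 0 -0.8" --turn '[0, 0, 0]'

```text
t: 12.05
tool_pos: [0.5525, -0.196, 0.1266]
orientation: [0.69, 0.161, 0.688, -0.16]
ft_force: [-1.8, 0.3, 15.8]
gripper_width: 0.338
```

>>> arm_command --grip '[0, 0, 0]' --pt "-0.3 0 -0.2" --pt "-0.5 0 -0.3" --pt "-0.5 0 -0.3" --turn '[0, 0, 0]'

```text
t: 12.35
tool_pos: [0.5524, -0.196, 0.1266]
orientation: [0.69, 0.161, 0.687, -0.16]
ft_force: [-0.3, 1.0, 17.0]
gripper_width: 0.335
```

```bash
python3 - <<'E'
from h import *
s=read_state();print(s['t'],s['tool_pos'],s['orientation'],s['ft_force'],s['ft_torque'],s['gripper_width'])
c=snap('scene','s8.png');r=c['img'][190:290,195:320,::-1]
cv2.imwrite('pics/c8.png',cv2.resize(r,(750,600),interpolation=2))
E
```

```text
12.35 [ 0.5524053  -0.19596428  0.1265961 ] [ 0.68991837  0.16058356  0.68739998 -0.16033348] [-0.27284177  1.00397258 17.00559847] [0.06136545 0.29324519 0.0205563 ] 0.33503402968975676
```

View pics/c8.png

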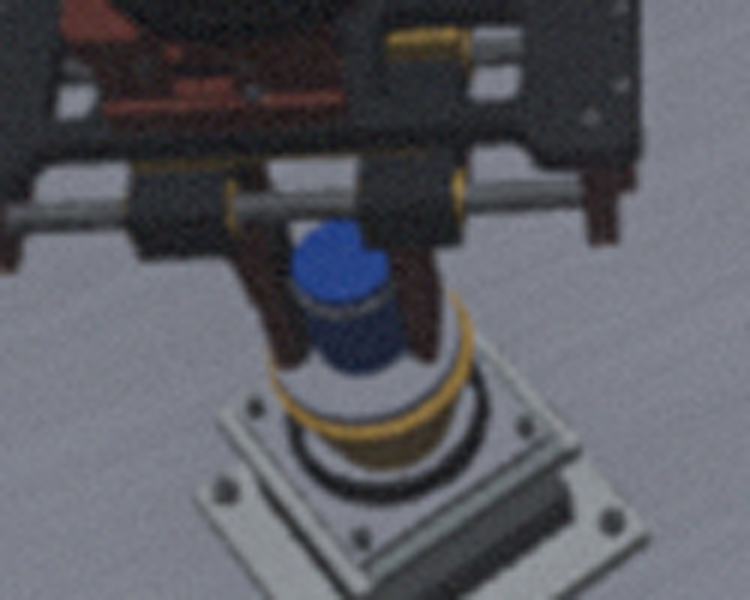

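The flange is flush and the sleeve sits lower than before. At 17 N of force I add a touch and hold.

>>> arm_command --grip '[0, 0, 0, 0, 0]' --pt "0 0 -0.1" --pt "0 0 -0.1" --pt "0 0 -0.1" --pt "0 0 -0.1" --pt "0 0 -0.1" --turn '[0, 0, 0, 0, 0]'

```text
t: 12.9
tool_pos: [0.5525, -0.196, 0.1266]
orientation: [0.69, 0.161, 0.687, -0.16]
ft_force: [0.2, 0.5, 17.2]
gripper_width: 0.334
```

>>> arm_command --grip '[0, 0, 0, 0]' --pt "0 0 0" --pt "0 0 0" --pt "0 0 0" --pt "0 0 0" --turn '[0, 0, 0, 0]'

```text
t: 13.3
tool_pos: [0.5525, -0.196, 0.1266]
orientation: [0.69, 0.161, 0.687, -0.16]
ft_force: [-0.5, 0.9, 17.4]
gripper_width: 0.334
```

>>> arm_command --grip '[0, 0, 0]' --pt "0 0 0.7" --pt "0 0 1.4" --pt "0 0 1.4" --turn '[0, 0, 0]'

```text
t: 13.6
tool_pos: [0.5516, -0.196, 0.1267]
orientation: [0.689, 0.16, 0.688, -0.161]
ft_force: [0.7, -0.8, 9.0]
gripper_width: 0.338
```

>>> arm_command --grip '[0, 0, 0]' --pt "0 0 0.5" --pt "0 0 1" --pt "0 0 1" --turn '[0, 0, 0]'

```text
t: 13.9
tool_pos: [0.5508, -0.1956, 0.1268]
orientation: [0.689, 0.16, 0.689, -0.161]
ft_force: [1.1, -0.4, 4.4]
gripper_width: 0.337
```

>>> arm_command --grip '[0, 0.36, 0.4, 0.45, 0.55, 0.7, 0.85, 0.9, 0.9, 0.9, 0.9]' --pt "0.2 0 0.4" --pt "0.2 0 0.4" --pt "0.2 0 0.4" --pt "0.2 0 0.4" --pt "0.2 0 0.4" --pt "0.2 0 0.4" --pt "0.2 0 0.4" --pt "0.2 0 0.4" --pt "0.2 0 0.4" --pt "0.2 0 0.4" --pt "0.2 0 0.4" --turn '[0, 0, 0, 0, 0, 0, 0, 0, 0, 0, 0]'

```text
t: 15.0
tool_pos: [0.5511, -0.1955, 0.1273]
orientation: [0.689, 0.16, 0.689, -0.16]
ft_force: [-0.6, -0.7, -0.7]
gripper_width: 0.9
```

>>> arm_command --grip '[0.9, 0.9, 0.9, 0.9, 0.9, 0.9, 0.9, 0.9, 0.9, 0.9, 0.9, 0.9, 0.9, 0.9]' --pt "0 0 5" --pt "0 0 15" --pt "0 0 35" --pt "0 0 65" --pt "0 0 95" --pt "0 0 115" --pt "0 10 120" --pt "0 35 120" --pt "0 70 120" --pt "0 110 120" --pt "0 150 120" --pt "0 185 120" --pt "0 200 120" --pt "0 200 120" --turn '[0, 0, 0, 0, 0, 0, 0, 0, 0, 0, 0, 0, 0, 0]'

```text
t: 16.4
tool_pos: [0.5506, 0.0072, 0.2468]
orientation: [0.689, 0.159, 0.689, -0.159]
ft_force: [0.2, 0.2, 0.2]
gripper_width: 0.896
```

```bash
python3 - <<'E'
from m import *
s=read_state();print(s['t'],s['tool_pos'],s['ft_force'],s['gripper_width'])
c=snap('scene','s9.png');r=c['img'][190:290,195:320,::-1]
t=snap('top','t9.png');q=t['img'][140:240,330:455,::-1]
cv2.imwrite('pics/c9.png',np.hstack([cv2.resize(a,(400,320),interpolation=2) for a in(r,q)]))
for c,sl in((c,(257,245)),(t,(393,190))):
    hsv=cv2.cvtColor(c['img'],cv2.COLOR_RGB2HSV)
    try:
        b,st,ce=blob((hsv[...,0]>105)&(hsv[...,0]<130)&(hsv[...,1]>130)&(hsv[...,2]>60),sl)
        vs,us=np.nonzero(b);P=np.array([depthpt(c,u,v) for u,v in zip(us,vs) if c['z_map'][v,u]>0]);z=np.percentile(P[:,2],95)
        k=P[P[:,2]>z-.004];print('knob top',st,k.mean(0),z)
        # flange ring: points at radius 18-26 mm about the knob
        x0=k.mean(0);Q=[]
        for v in range(int(ce[1])-30,int(ce[1])+45):
            for u in range(int(ce[0])-40,int(ce[0])+40):
                if c['z_map'][v,u]>0:
                    p=depthpt(c,u,v);d=np.hypot(*(p-x0)[:2])
                    if .018<d<.026 and abs(p[2]-x0[2]+.04)<.008:Q.append(p)
        Q=np.array(Q);A=np.c_[Q[:,:2]-Q[:,:2].mean(0),np.ones(len(Q))];f=np.linalg.lstsq(A,Q[:,2],rcond=None)[0]
        print('flange',len(Q),Q.mean(0),'slopes deg',np.degrees(f[:2]))
    except Exception as e: print(e)
E
```

```text
16.4 [0.55064521 0.00715972 0.24678264] [0.17528621 0.16785182 0.15203045] 0.8960516479527375
knob top [244 226  16  14 173] [ 0.55117805 -0.19634454  0.16340777] 0.1648094221637233
flange 245 [ 0.55912592 -0.19810251  0.12309435] slopes deg [-1.68588992  0.33279817]
knob top [391 183  11  11 103] [ 0.54868473 -0.1939985   0.16438115] 0.16638581411837158
flange 166 [ 0.54732888 -0.19093147  0.1238991 ] slopes deg [-0.24846876 -0.91415303]
```

View pics/c9.png

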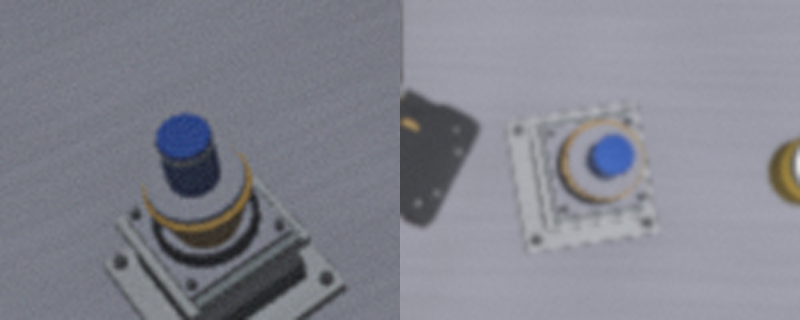

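Both views show the plug upright and its flange concentric on the brass rim. The flange top is at about 0.1235 m, so the rim is about 0.1175 m, roughly 7.8 mm below where it started. The arm is clear, so I'm handing in.

```bash
python3 -c "
from bench import *
print(job_done(), read_state()['t'])"
```

```text
the job is handed in; nothing more can be done
the job is handed in; nothing more can be done
```

The plug is seated upright in the brass sleeve, with its flange flush on the rim and the sleeve pressed to its stop. I handed it in at about 16.5 s of the 58 s allowed.

- **Pressing:** The sleeve slid about 7.7 mm under a steady 4–5 N at the tool. It then stopped, and I raised the force to 17.0–17.4 N, plus the plug's own weight of about 2.5 N. I held that for about 0.9 s; the highest reading, taken at the end of each move, was 17.4 N. I then eased the force off, opened the gripper and backed away.
- **Last checks:** The scene and top views both show the plug upright and concentric on the rim. The rim is about 7.8 mm lower than at the start, and the tool force is near zero with the arm clear.
- **Checks that disagreed:**
  - The depth-based flange slopes, 0.2 to 1.7° and differing between the two views, are too noisy to confirm flushness that finely. That rests on the pictures and the hard stop.
  - The tool drifted about 1 mm in x and tilted about 0.2° under full load, then sprang back when unloaded.
- **Bystanders:** I commanded no contact with the pin, bracket, jar or pink holders, but I did not re-measure their positions at the end.

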